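Bolt the hatch of the plate-imaging box

ROBOT

A 6-joint arm with a two-finger parallel gripper is mounted at the origin on the work surface. World frame = base frame: x ahead of the robot, y to its left, z up, the work surface at z = 0. Lengths are in m, angles in rad, forces in N, time in s.
With the tool pointing down it reaches from about 0.3 to 0.775 m from the base axis. Payload 14.6 kg.
Tool frame: the origin (TCP) lies at the very end of the fingers, on their centre line; the grasp point (between the pads) lies 19 mm behind it; z points along the fingers, y is the line along which they close (so a half turn about z gives the same grasp; the last joint's range is limited). The gripper opens to 94 mm and grips with 3 to 60 N. Pads are 16 mm wide; open, the fingers measure 119 mm over their backs; the gripper's body (75 mm by 177 mm) begins 78 mm behind the grasp point.
Start: joints at [-1.178, 0.3, 1.521, -0, 1.321, -0.067], TCP at [0.244, -0.493, 0.205] pointing down, gripper open.
Joint ranges: [-3.03, 3.03], [-0.79, 2.21], [0.23, 2.52], [-1.04, 4.18], [0, 3.07], [-2.55, 2.55]. Speed limits (rad/s): [2.22, 2.22, 2.57, 3.14, 3.14, 3.14].

INTERFACE

Orientations are given as [roll, pitch, yaw] about the fixed x, y, z axes, in that order (R = Rz(yaw) Ry(pitch) Rx(roll)).
In Python, from station import ctrl gives the robot as it stands.
- The arm moves only by the shell command python3 -m pendant 'ROWS' [OPENING] [FORCE]. ROWS is JSON, a list of rows, each a list of 2 entries, a list of its own where there are three numbers: the shift along the world's x, y, z in cm, then the turn about the world's z in rad. A call has 1 to 20 rows; each row shifts and turns the commanded pose from where the row before left it; what a row does not reach is not made up. A row lasts 1/12 s, in which the tool goes at most 41.7 mm and 7.16 degrees, less where a joint would pass 70% of its speed; a pose out of reach is approached as far as the arm can. A call is refused whole if a number of a shift passes 4.17 or a number of a turn 0.125, either way. A call with a gripper value outside its range is refused whole. OPENING is the opening, from 0 (shut) to 1 (fully open), set as the call begins (- or left out, the last holds). The fingers move at their own pace and stop on an object; FORCE is the grip in N (left out, the last holds). Time passes only in rows, so rows that do not move let the fingers close. It gives the time, the measured TCP pose, the force, the opening and the grip force at its end, in the units of the state.
- ctrl.get_obs(): the state, without advancing time (a new reading comes with each control period).
- ctrl.camera(name): name is "side" or "top"; returns a dict with "color" (420x560x3 uint8, red, green, blue), "intrinsics" (3x3 intrinsics, pixels), "camera_from_world" (4x4, takes a point from world to camera coordinates). Camera axes: x right, y down, z forward; pixel columns grow to the right and rows downward; lengths in m; the calibration is good to about 2 mm. A picture is of the moment at which its call begins. There is no depth.
- ctrl.hand_in(): hands the job in; it is judged then, once.
The state is a dict: "time_s": time; "qpos": joint angles; "joint_vel": joint speeds; "tau": joint torques, N m; "ee_pos": TCP position; "eef_rot": TCP orientation; "force": force on the tool from outside, world axes, zero at the start; "moment": the same for the moment, N m; "grip_width": finger opening in m; "grip_force": force on a finger pad.
Only numpy, scipy, OpenCV 4.12 (cv2) and the standard library are available. Lean on these libraries where they do the work, as an engineer would, in place of code of your own. Each camera call takes 0.05 s, during which the arm holds its last target. There are 200 camera calls.

TASK

The plate is in the dark box and a long exposure is about to start: bolt the loading hatch. Push the bolt's standing knob along its slot until the bolt is fully home through the keeper, then push the knob over sideways into the notch and all the way down, so that the bolt is locked. Only push with the fingertips, never take the knob between the fingers; leave the hatch shut and everything else where it stands, and finish with the hand clear.

Things in the scene. Friction and masses are not known exactly. Their poses are not given: they have to be found in the camera images.
- imager: fixed white steel imaging box, 320 (x) x 440 (y) x 110 mm high, turned at most 0.45 rad. Origin: centre of its underside, on the bench; x, y along its sides, z up. The low-y half of its flat top (110 mm above the bench) is a flush black sheet-metal hatch 221 mm square, hinged on its low-y edge, free edge at y = +28 mm. On it a steel tower bolt slides along the box's +y, on the line x = -40 mm
- keeper (a point): middle of the steel hoop on the fixed deck that takes the bolt's tip; hoop 25 mm wide, 16 mm long, top 27 mm above the deck. The point lies on the bolt's axis, 14 mm above the deck
- camera (a point): top centre of the box's own fixed camera, 46 mm square on a 48 mm lens tube, top 78 mm above the deck; an obstacle. A low steel pull (26 mm high, 70 mm long along y) also stands on the hatch, at x = 88, y = -75 to -5 mm in the box's frame
- knob (a point): centre of the bolt's knob: steel cylinder 16 mm in diameter, 20 mm long, on a 7 mm round stem that comes radially out of the bolt. The knob's centre is 38 mm from the bolt's axis, its end face 48 mm, its lower end 28 mm. This frame's z points outwards along the stem, y along the bolt's slide (the box's +y)
- notch (a point): point on the bolt's axis (14 mm above the hatch) at the middle of the locking notch; axes as the box's. The half-round barrel (23 mm wide, top 11 mm above the axis) reaches from 75 mm before (low y) to 35 mm beyond it. The slot runs along the barrel's top and here turns down its +x side: a notch 13 mm wide along y. The stem stands mid-notch when bolt is 0.050
- bolt (a joint): slide of the bolt along the box's +y, m. 0: drawn back; 0.052: fully home against its stop, tip well through the keeper. The notch is entered only between about 0.047 and 0.052. It slides with about 1.5 N of friction and stays where it is left
- handle (a joint): turn of the knob about the bolt's axis, rad. 0: knob stands straight up; it grows as the knob goes over towards the box's +x; 1.45: fully down, stopped, nearly level. While the bolt is not home the slot holds it upright (within about 0.3). Takes about 1 N at the knob, and the knob stays where it is left
- hatch (a joint): opening of the hatch, rad. 0: shut; it lies shut under its own weight and must stay so
- knob_end (a point): centre of the knob's flat outer end face, 10 mm beyond knob
- dish: loose clear Petri dish 90 mm in diameter, 15 mm high, on the fixed deck of the box; leave alone. Origin: centre of its underside
- reagent: loose amber bottle 58 mm in diameter, 125 mm high, standing on the bench beside the box; leave alone. Origin: centre of its underside
- slidebox: loose grey slide box 92 x 36 x 64 mm, standing on the bench beside the box; leave alone. Origin: centre of its underside

How it is judged:
By the outcome, as a careful person would: the job done as asked, in the order asked, and still so for the second after the job is handed in, with the robot touching nothing.
It also fails if it takes over 48 s, if anything falls off the work surface, if the arm or the gripper's body presses on something with over 40 N, if the wrist force passes 120 N, or if a joint passes its speed limit or range.

## Working session

There is one attempt and no reset: what is moved stays moved. The work goes in short steps, Python scripts to look and compute and a shell command to move; the robot and the scene stay as the last step left them, time stands still between calls to the robot, and variables do not carry over. Pictures are saved under pics/ and viewed, at most 10 in all, crops included, and the job is handed in when it is done.

```bash
mkdir -p pics; python3 - <<'E'
from station import ctrl
import cv2
for n in ("side","top"):
    c=ctrl.camera(n); cv2.imwrite(f"pics/{n}0.png",c["color"][:,:,::-1]); print(n,c["intrinsics"].tolist(),c["camera_from_world"].round(4).tolist())
print(ctrl.get_obs())
E
```

```text
side [[396.59358493929176, 0.0, 269.7253184142902], [0.0, 396.59358493929176, 213.8346831756301], [0.0, 0.0, 1.0]] [[-0.7296, -0.6835, 0.0209, 0.4615], [-0.357, 0.3547, -0.8642, 0.3431], [0.5833, -0.638, -0.5028, 0.7529], [0.0, 0.0, 0.0, 1.0]]
top [[426.15569516512255, 0.0, 278.7836413311615], [0.0, 426.15569516512255, 202.93690980806585], [0.0, 0.0, 1.0]] [[0.0255, -0.9997, -0.0039, 0.0132], [-0.9862, -0.0245, -0.1637, 0.6092], [0.1636, 0.008, -0.9865, 1.2071], [0.0, 0.0, 0.0, 1.0]]
{'time_s': 0.1, 'qpos': array([-1.17762130e+00,  3.00395786e-01,  1.52150919e+00,  1.46410730e-05,
        1.32071404e+00, -6.65933335e-02]), 'joint_vel': array([-0.00067515, -0.00017296, -0.00088705, -0.00139088, -0.00114698,
       -0.00045474]), 'tau': array([ 3.67747216e-04, -5.32645082e+01, -3.53284049e+01,  7.08567468e-02,
        2.35141878e-02, -3.51619030e-05]), 'ee_pos': array([ 0.24397107, -0.4926656 ,  0.20495806]), 'eef_rot': array([-3.14056951e+00, -8.24486466e-05,  4.59764690e-01]), 'force': array([0.28798889, 0.89694486, 0.27151006]), 'moment': array([-0.05199228, -0.02097317, -0.02845469]), 'grip_force': 0.0, 'grip_width': 0.09407641342194038}
```

View pics/top0.png

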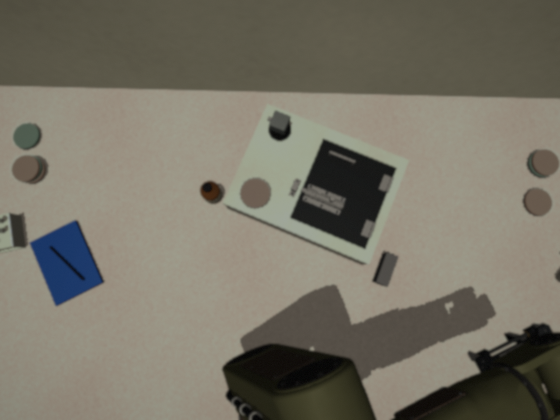

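View pics/side0.png

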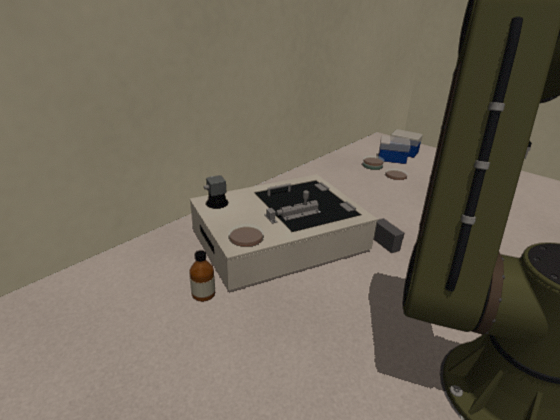

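The top view shows the box with corners near (268,106), (407,158), (370,263) and (227,207). The black hatch is on the right, so box +y points left in the image. The bolt is at about (325,200), the keeper at about (295,187) and the camera at (279,124). In the side view the knob stands at about (306,196). Next I'll measure the box pose from the hatch and take enlarged crops.

```bash
cat > h.py <<'E'
import numpy as np, cv2
from station import ctrl
def cam(n):
    c=ctrl.camera(n); return c["color"],c["intrinsics"],c["camera_from_world"]
def ray(K,T,p):
    d=T[:3,:3].T@np.linalg.inv(K)@np.array([*p,1.]); o=-T[:3,:3].T@T[:3,3]; return o,d/np.linalg.norm(d)
def onz(K,T,p,z):
    o,d=ray(K,T,p); return o+d*(z-o[2])/d[2]
def proj(K,T,X):
    q=K@(T[:3,:3]@X+T[:3,3]); return q[:2]/q[2]
def two(a,b):
    (o1,d1),(o2,d2)=a,b
    s=np.linalg.lstsq(np.c_[d1,-d2],o2-o1,rcond=None)[0]
    P,Q=o1+d1*s[0],o2+d2*s[1]; return (P+Q)/2,np.linalg.norm(P-Q)
E
python3 - <<'E'
from h import *
im,K,T=cam("top")
g=cv2.cvtColor(im,cv2.COLOR_RGB2GRAY)
roi=np.zeros_like(g); roi[95:275,215:415]=1
m=((g<50)&(roi>0)).astype(np.uint8); m=cv2.morphologyEx(m,cv2.MORPH_OPEN,np.ones((3,3)))
cs=max(cv2.findContours(m,cv2.RETR_EXTERNAL,cv2.CHAIN_APPROX_NONE)[0],key=cv2.contourArea)
W=np.array([onz(K,T,p,.11)[:2] for p in cs[:,0].astype(float)])
r=cv2.minAreaRect((W*1000).astype(np.float32)); print("hatch",r,cv2.boxPoints(r).tolist())
for p in [(268,106),(407,158),(370,263),(227,207)]: print("corner",onz(K,T,p,.11).round(3))
cv2.imwrite("pics/t1.png",cv2.resize(im[130:260,270:410,::-1],None,fx=5.5,fy=4.5*0+5.5*0.8,interpolation=cv2.INTER_CUBIC) if 0 else cv2.resize(im[140:240,280:410,::-1],None,fx=6,fy=6,interpolation=cv2.INTER_CUBIC))
s,_,_=cam("side")
cv2.imwrite("pics/s1.png",cv2.resize(s[170:240,245:365,::-1],None,fx=6,fy=6,interpolation=cv2.INTER_CUBIC))
E
```

```text
hatch ((633.9152221679688, -153.20111083984375), (217.11216735839844, 240.83033752441406), 68.67039489746094) [[482.2627258300781, -210.52255249023438], [706.596923828125, -298.1203918457031], [785.5677490234375, -95.87966918945312], [561.2335205078125, -8.281829833984375]]
corner [0.885 0.067 0.11 ]
corner [ 0.738 -0.335  0.11 ]
corner [ 0.438 -0.226  0.11 ]
corner [0.584 0.173 0.11 ]
```

View pics/t1.png

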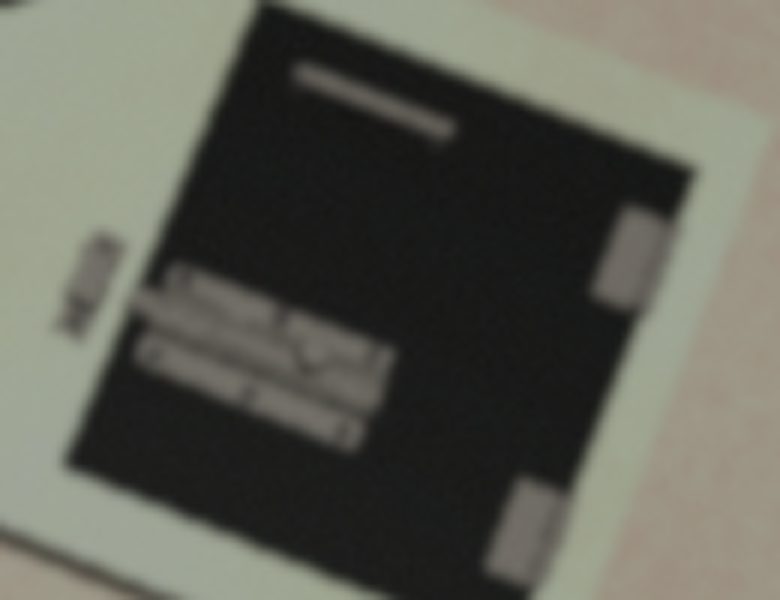

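View pics/s1.png

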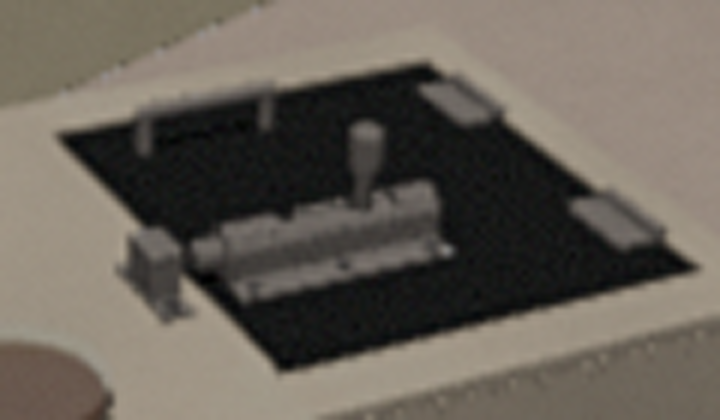

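The crops show the bolt drawn back and the knob upright. In the side crop the knob's end is at about (368,130), its bottom at about (366,170), and the bolt tip stops short of the keeper. In the top crop the hatch corners are (260,0), (697,168) and (65,462).

```bash
python3 - <<'E'
from h import *
_,K,T=cam("top"); _,Ks,Ts=cam("side")
t=lambda u,v:onz(K,T,(280+u/6-.4,140+v/6-.4),.11)
s=lambda u,v:onz(Ks,Ts,(245+u/6-.4,170+v/6-.4),.11)
# box pts: free edge +x corner (.1105,.028), free -x, hinge +x (.1105,-.193), hinge -x
B=np.array([[.1105,.028],[-.1105,.028],[.1105,-.193]]); 
W=np.array([t(260,0),t(65,462),t(697,168)])[:,:2]
B2=np.array([[.1105,.028],[-.1105,.028],[.1105,-.193],[-.1105,-.193]])
W2=np.array([s(58,133),s(283,371),s(430,64),s(700,268)])[:,:2]
def fit(B,W):
    b,w=B-B.mean(0),W-W.mean(0); th=np.arctan2((b[:,0]*w[:,1]-b[:,1]*w[:,0]).sum(),(b*w).sum())
    R=np.array([[np.cos(th),-np.sin(th)],[np.sin(th),np.cos(th)]]); o=W.mean(0)-R@B.mean(0)
    return th,o,R,np.linalg.norm(B@R.T+o-W,axis=1)
f1=fit(B,W);f2=fit(B2,W2);f=fit(np.r_[B,B2],np.r_[W,W2])
cor=np.array([onz(K,T,p,.11)[:2] for p in [(268,106),(407,158),(370,263),(227,207)]])
fc=fit(np.array([[.16,.22],[.16,-.22],[-.16,-.22],[-.16,.22]]),cor)
for q in (f1,f2,fc,f): print(q[0].round(4),q[1].round(4),(q[3]*1000).round(1))
th,o,R,_=f
# bolt plane x=-40: intersect side ray
for n,(u,v),z in [("end",(368,130),.172),("knobc",(367,150),.162),("stem at barrel",(361,205),.135)]:
    oo,d=ray(Ks,Ts,(245+u/6-.4,170+v/6-.4)); nrm=np.r_[R[:,0],0]; p0=np.r_[o+R@[-.04,0],0]
    X=oo+d*((p0-oo)@nrm)/(d@nrm); print(n,X.round(4),(R.T@(X[:2]-o)).round(4),"exp z",z)
    X=onz(Ks,Ts,(245+u/6-.4,170+v/6-.4),z);print(' by z',(R.T@(X[:2]-o)).round(4))
b=lambda p:(R.T@(np.array(p)[:2]-o)).round(4)
for n,uv,z in [("keeper top",(92,278),.137),("V notch",(310,365),.13),("barrel L",(140,312),.13),("barrel R",(385,385),.13)]:
    print(n,b(onz(K,T,(280+uv[0]/6-.4,140+uv[1]/6-.4),z)))
E
```

```text
-0.3446 [ 0.6663 -0.0785] [ 8.4 14.3  5.9]
-0.3775 [ 0.6654 -0.0759] [12.6 11.7  9.7 10.6]
-0.3476 [ 0.6611 -0.0803] [5.6 7.2 6.8 8.4]
-0.3661 [ 0.6658 -0.0767] [ 8.8 12.9 10.7 12.3 12.2  6.8 13.5]
end [ 0.6082 -0.1151  0.1706] [-0.04   -0.0565] exp z 0.172
 by z [-0.0423 -0.0551]
knobc [ 0.6081 -0.1154  0.1602] [-0.04   -0.0568] exp z 0.162
 by z [-0.0429 -0.055 ]
stem at barrel [ 0.6084 -0.1144  0.1315] [-0.04   -0.0558] exp z 0.135
 by z [-0.0455 -0.0523]
keeper top [-0.0431  0.0489]
V notch [-0.0413 -0.0589]
barrel L [-0.0481  0.0227]
barrel R [-0.0369 -0.0942]
```

```bash
python3 - <<'E'
from h import *
im,K,T=cam("top"); ims,Ks,Ts=cam("side")
out={}
for n,I,k,t,(r0,r1,c0,c1) in (("top",im,K,T,(135,255,285,402)),("side",ims,Ks,Ts,(172,236,250,366))):
    g=cv2.cvtColor(I,cv2.COLOR_RGB2GRAY); roi=np.zeros_like(g); roi[r0:r1,c0:c1]=1
    m=((g<70)&(roi>0)).astype(np.uint8)
    m=cv2.morphologyEx(m,cv2.MORPH_OPEN,np.ones((3,3)))
    c=max(cv2.findContours(m,cv2.RETR_EXTERNAL,cv2.CHAIN_APPROX_NONE)[0],key=cv2.contourArea)
    h=cv2.convexHull(c); 
    q=cv2.approxPolyN(h,4)[0] if hasattr(cv2,'approxPolyN') else None
    W=np.array([onz(k,t,p,.11)[:2] for p in q.astype(float)])
    print(n,q.tolist(),W.round(4).tolist(),np.linalg.norm(W-np.roll(W,-1,0),axis=1).round(4),[round(float(np.arctan2(*(np.roll(W,-1,0)-W)[i][::-1])),3) for i in range(4)], W.mean(0).round(4))
E
```

```text
top [[395, 168], [364, 248], [291, 217], [323, 139]] [[0.7077, -0.2998], [0.4787, -0.2101], [0.5599, -0.0071], [0.7885, -0.0945]] [0.2459 0.2186 0.2447 0.2207] [2.768, 1.191, -0.365, -1.946] [ 0.6337 -0.1529]
side [[361, 214], [277, 235], [255, 191], [315, 180]] [[0.4828, -0.2121], [0.5778, 0.0346], [0.7922, -0.1006], [0.7105, -0.2973]] [0.2643 0.2535 0.2129 0.2431] [1.203, -0.563, -1.965, 2.784] [ 0.6408 -0.1439]
```

The top view gives the hatch as about 245 x 220 mm, with box yaw about -0.37 and origin about (0.664, -0.077). The knob is near (0.607, -0.115), and its measured end height of 0.171 agrees with the expected 0.172. I'll close the fingers and go to a point behind and above the knob.

```bash
python3 -m pendant '[[[2.2,2.15,0.1],0.046],[[2.2,2.15,0.1],0.046],[[2.2,2.15,0.1],0.046],[[2.2,2.15,0.1],0.046],[[2.2,2.15,0.1],0.046],[[2.2,2.15,0.1],0.046],[[2.2,2.15,0.1],0.046],[[2.2,2.15,0.1],0.046],[[2.2,2.15,0.1],0.046],[[2.2,2.15,0.1],0.046],[[2.2,2.15,0.1],0.046],[[2.2,2.15,0.1],0.046],[[2.2,2.15,0.1],0.046],[[2.2,2.15,0.1],0.046],[[2.2,2.15,0.1],0.046],[[2.0,2.15,0.1],0.046],[[0,0,0],0],[[0,0,0],0]]' 0 10
python3 - <<'E'
from h import *
a,K,T=cam("side"); print(ctrl.get_obs()["ee_pos"])
cv2.imwrite("pics/s2.png",cv2.resize(a[130:240,240:370,::-1],None,fx=5,fy=5,interpolation=cv2.INTER_CUBIC))
print(proj(K,T,ctrl.get_obs()["ee_pos"]))
E
```

```text
time_s: 1.9
ee_pos: [0.5945, -0.1478, 0.2209]
eef_rot: [-3.141, 0.0, 1.198]
force: [-0.0, -0.1, -0.3]
grip_width: 0.0007
grip_force: 0.0
[ 0.59394619 -0.14876323  0.22111834]
[318.94665455 172.53269947]
```

View pics/s2.png

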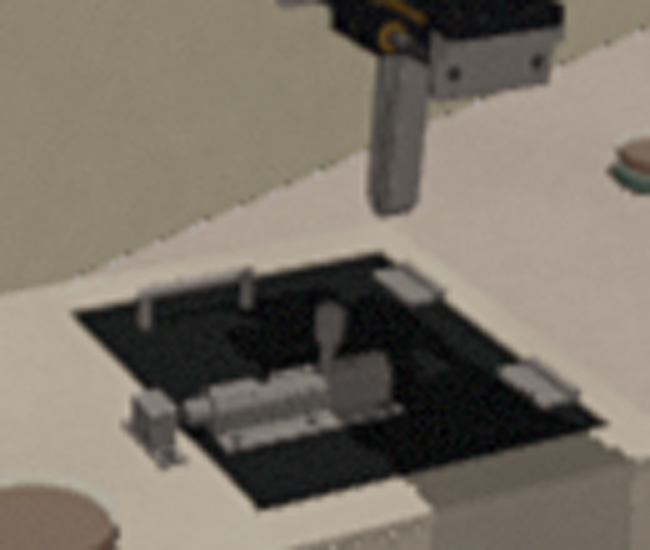

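The fingertip appears at crop (393,212), matching its projection (395,212). The knob is ahead of it with its top at about (331,305). Now I'll go down and push along +y.

```bash
python3 -m pendant '[[[0,0,-1.5],0],[[0,0,-1.5],0],[[0,0,-1.5],0],[[0,0,-1.5],0],[[0,0,-1.3],0],[[0,0,0],0]]'
python3 -m pendant '[[[0.18,0.47,0],0],[[0.18,0.47,0],0],[[0.18,0.47,0],0],[[0.18,0.47,0],0],[[0.18,0.47,0],0],[[0.18,0.47,0],0],[[0.18,0.47,0],0],[[0.18,0.47,0],0],[[0.18,0.47,0],0],[[0.18,0.47,0],0],[[0.18,0.47,0],0],[[0.18,0.47,0],0],[[0,0,0],0]]'
```

```text
time_s: 2.45
ee_pos: [0.5924, -0.1497, 0.146]
eef_rot: [-3.138, 0.0, 1.194]
force: [0.7, -0.0, -0.1]
grip_width: 0.0008
grip_force: 0.0
time_s: 3.53
ee_pos: [0.6156, -0.0926, 0.1485]
eef_rot: [-3.142, 0.002, 1.196]
force: [-1.9, -6.0, 0.5]
grip_width: 0.0003
grip_force: 3.0
```

```bash
python3 -m pendant '[[[0.07,0.19,0],0],[[0.07,0.19,0],0],[[0,0,0],0]]'
python3 -m pendant '[[[0.07,0.19,0],0],[[0.07,0.19,0],0],[[0,0,0],0]]'
python3 - <<'E'
from h import *
a,K,T=cam("side"); print(ctrl.get_obs()["ee_pos"],ctrl.get_obs()["force"])
cv2.imwrite("pics/s3.png",cv2.resize(a[130:240,240:370,::-1],None,fx=6,fy=5.4,interpolation=cv2.INTER_CUBIC))
E
```

```text
time_s: 3.78
ee_pos: [0.6162, -0.0916, 0.1486]
eef_rot: [-3.141, 0.006, 1.195]
force: [-9.2, -20.4, 4.9]
grip_width: 0.0004
grip_force: 11.5
time_s: 4.03
ee_pos: [0.6167, -0.0907, 0.1487]
eef_rot: [-3.141, 0.01, 1.193]
force: [-16.7, -38.1, 7.4]
grip_width: 0.0009
grip_force: 20.4
[ 0.61674365 -0.09066534  0.14875403] [-16.91174947 -36.40586896   6.874346  ]
```

View pics/s3.png

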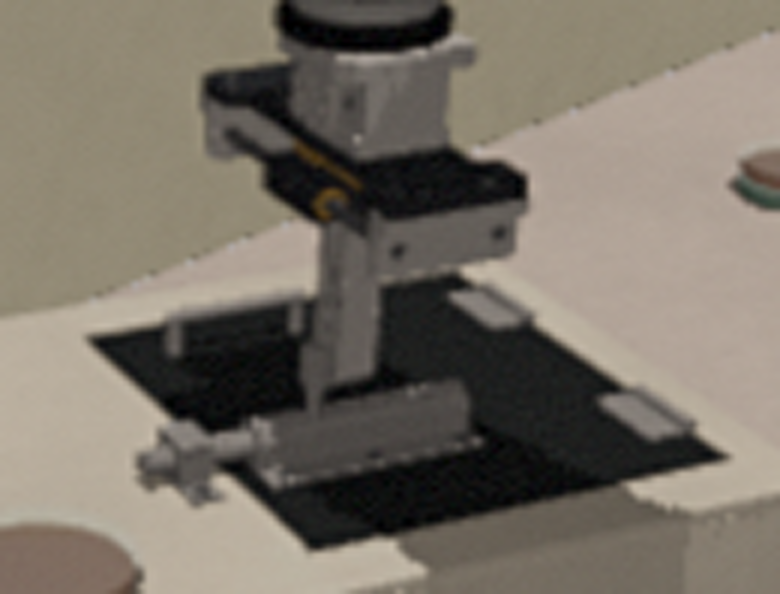

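The picture shows the bolt tip well out through the keeper at crop (155,460). The force climbs with no further motion, so it is at the stop. I'll back off, go round to the knob's -x side and raise a little.

```bash
python3 -m pendant '[[[-0.27,-0.7,0],0],[[-0.27,-0.7,0],0],[[-0.27,-0.7,0],0],[[-0.28,-0.7,0],0],[[-0.7,0.27,0.3],0],[[-0.7,0.27,0.3],0],[[-0.7,0.27,0.3],0],[[-0.7,0.28,0.3],0],[[0.29,0.72,0],0],[[0.29,0.72,0],0],[[0.29,0.72,0],0],[[0.29,0.72,0],0],[[0.29,0.72,0],0],[[0,0,0],0],[[0,0,0],0]]'
python3 - <<'E'
from h import *
a,K,T=cam("side"); print(ctrl.get_obs()["ee_pos"],ctrl.get_obs()["force"])
cv2.imwrite("pics/s4.png",cv2.resize(a[130:240,240:370,::-1],None,fx=6,fy=5.4,interpolation=cv2.INTER_CUBIC))
E
```

```text
time_s: 5.33
ee_pos: [0.5942, -0.0655, 0.1602]
eef_rot: [-3.141, 0.0, 1.197]
force: [-0.3, -0.9, -0.8]
grip_width: 0.0003
grip_force: 0.0
[ 0.5940919  -0.06585822  0.16020195] [ 0.38542534 -0.47098285 -1.02448265]
```

View pics/s4.png

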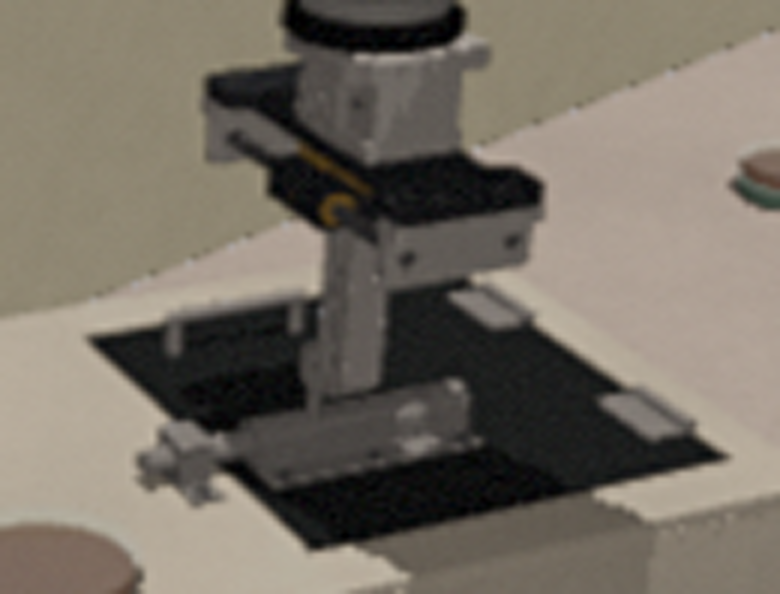

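```bash
python3 - <<'E'
from h import *
a,K,T=cam("side"); p=ctrl.get_obs()["ee_pos"]; f=lambda X:(proj(K,T,np.array(X))-[240,130]+.5)*[6,5.4]
print(f(p)); R=np.array([[.932,.362],[-.362,.932]]); o=np.array([.664,-.077])
for y in (-.022,-.018,-.014,-.010):
    k=o+R@[-.04,y]; print(y,f([*k,.172]),f([*k,.162]),f([*k,.14]), (R.T@(p[:2]-k)).round(4))
E
```

```text
[353.09383227 392.95928732]
-0.022 [336.32255674 344.6204092 ] [335.14709383 362.1863385 ] [332.59902699 400.2642411 ] [-0.0292  0.0068]
-0.018 [328.59115833 346.06173308] [327.44990132 363.64583473] [324.97603467 401.76233444] [-0.0292  0.0028]
-0.014 [320.83774367 347.50716134] [319.7308918  365.10946777] [317.33165428 403.26463104] [-0.0292 -0.0012]
-0.01 [313.0622186  348.95671153] [311.98997239 366.57725524] [309.66579568 404.77114859] [-0.0292 -0.0052]
```

```bash
python3 -m pendant '[[[0.5,-0.175,0],0],[[0.5,-0.175,0],0],[[0.5,-0.175,0],0],[[0.5,-0.175,0],0],[[0.5,-0.175,-0.05],0],[[0.5,-0.175,-0.05],0],[[0,0,0],0]]'
python3 -m pendant '[[[0.48,-0.18,-0.25],0],[[0.48,-0.18,-0.3],0],[[0.36,-0.14,-0.4],0],[[0.36,-0.14,-0.45],0],[[0,0,0],0]]'
python3 -m pendant '[[[0.3,-0.12,-0.4],0],[[0.2,-0.08,-0.5],0],[[0,0,0],0]]'
python3 - <<'E'
from h import *
a,K,T=cam("side"); o=ctrl.get_obs(); print(o["ee_pos"],o["force"])
cv2.imwrite("pics/s5.png",cv2.resize(a[130:240,240:370,::-1],None,fx=6,fy=5.4,interpolation=cv2.INTER_CUBIC))
E
```

```text
time_s: 6.02
ee_pos: [0.6248, -0.0768, 0.159]
eef_rot: [-3.141, -0.0, 1.196]
force: [-0.3, -0.1, -0.3]
grip_width: -0.0
grip_force: 0.0
time_s: 6.43
ee_pos: [0.6411, -0.0831, 0.1441]
eef_rot: [-3.14, 0.0, 1.196]
force: [-0.6, -0.7, 0.0]
grip_width: 0.0003
grip_force: 0.0
time_s: 6.68
ee_pos: [0.6461, -0.085, 0.1356]
eef_rot: [-3.141, 0.0, 1.196]
force: [0.1, -0.7, 1.9]
grip_width: 0.0004
grip_force: 0.6
[ 0.64591034 -0.08491615  0.13598299] [0.1715791  0.22889739 0.32179778]
```

View pics/s5.png

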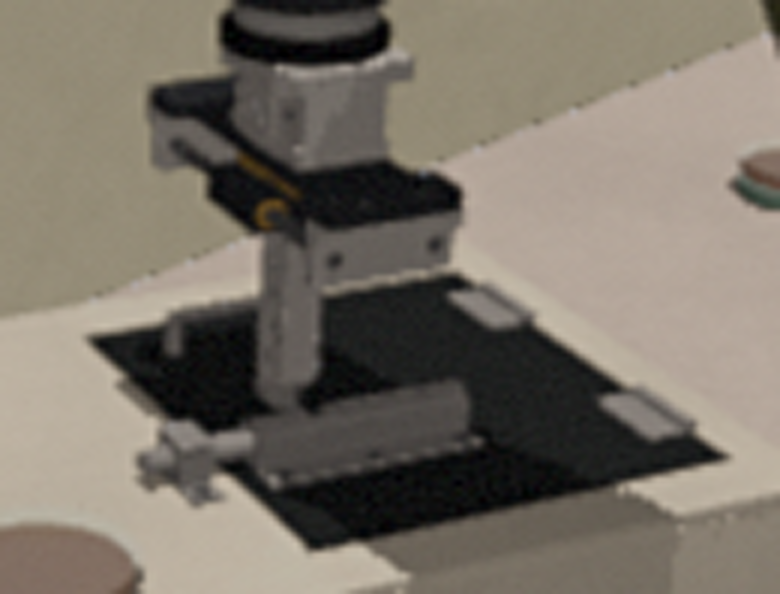

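The upright knob is gone and the finger is over the place where it should lie. I'll press down in small steps until the force shows the stop.

```bash
python3 -m pendant '[[[0,0,-0.2],0],[[0,0,0],0]]'
python3 -m pendant '[[[0,0,-0.2],0],[[0,0,0],0]]'
```

```text
time_s: 6.9
ee_pos: [0.6461, -0.0849, 0.1351]
eef_rot: [3.14, -0.0, 1.196]
force: [-0.8, -0.0, 5.8]
grip_width: 0.0003
grip_force: 2.9
time_s: 7.07
ee_pos: [0.6463, -0.085, 0.1344]
eef_rot: [3.139, -0.0, 1.196]
force: [-4.4, 0.9, 14.5]
grip_width: 0.0007
grip_force: 7.2
```

```bash
python3 -m pendant '[[[0,0,-0.2],0],[[0,0,0],0],[[0,0,0],0]]'
python3 -m pendant '[[[0,0,1.0],0],[[0,0,2],0],[[0,0,3],0],[[-2.5,-2.5,1],0],[[-3,-2.5,1],0],[[-3,-2.5,1],0],[[-3,-2.5,1],0],[[-3,-2.5,0],0],[[0,0,0],0],[[0,0,0],0]]'
python3 - <<'E'
from h import *
a,K,T=cam("side"); b,_,_=cam("top"); o=ctrl.get_obs(); print(o["ee_pos"],o["force"])
A=cv2.resize(a[165:240,250:360,::-1],None,fx=6,fy=4.0,interpolation=cv2.INTER_CUBIC); B=cv2.resize(b[150:220,280:390,::-1],None,fx=6,fy=4.0,interpolation=cv2.INTER_CUBIC)
cv2.imwrite("pics/s6.png",np.vstack([A,B]))
E
```

```text
time_s: 7.32
ee_pos: [0.6466, -0.085, 0.1338]
eef_rot: [3.138, -0.001, 1.196]
force: [-7.8, 1.6, 23.4]
grip_width: 0.0002
grip_force: 12.0
time_s: 8.15
ee_pos: [0.4999, -0.2109, 0.231]
eef_rot: [3.141, 0.0, 1.193]
force: [0.0, 0.5, -0.2]
grip_width: 0.0005
grip_force: 0.0
[ 0.50119548 -0.20951467  0.23045981] [0.74660618 0.59051058 0.05071252]
```

View pics/s6.png

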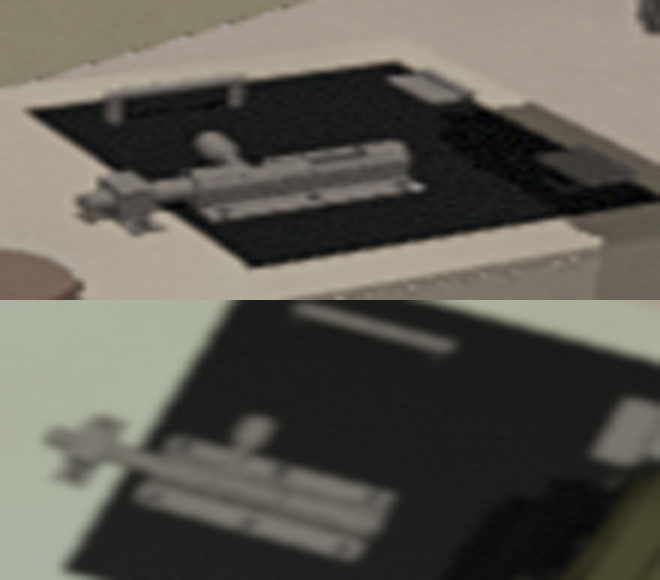

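Both views show the knob lying over on the +x side, with its centre at about (217,150) in the side crop and (253,433) in the top crop. The bolt is through the keeper and the hatch is shut. Now I'll check the turn angle by triangulation.

```bash
python3 - <<'E'
from h import *
_,Ks,Ts=cam("side"); _,K,T=cam("top")
R=np.array([[.932,.362],[-.362,.932]]); o=np.array([.664,-.077])
X,e=two(ray(Ks,Ts,(250+217/6-.4,165+150/4-.4)),ray(K,T,(280+253/6-.4,150+(433-300)/4-.4)))
print(X.round(4),e.round(4),(R.T@(X[:2]-o)).round(4))
for th in (1.0,1.2,1.3,1.45):
  for r in (.038,.048):
    P=np.r_[o+R@[-.04+r*np.sin(th),-.0135],.124+r*np.cos(th)]; print(th,r,((proj(Ks,Ts,P)-[250,165]+.5)*[6,4]).round(0),((proj(K,T,P)-[280,150]+.5)*[6,4]+[0,300]).round(0))
E
```

```text
[ 0.6565 -0.0899  0.1274] 0.002 [-0.0024 -0.0148]
1.0 0.038 [224. 133.] [249. 434.]
1.0 0.048 [217. 121.] [257. 421.]
1.2 0.038 [220. 139.] [250. 431.]
1.2 0.048 [212. 129.] [258. 418.]
1.3 0.038 [219. 143.] [250. 431.]
1.3 0.048 [210. 134.] [259. 417.]
1.45 0.038 [217. 149.] [250. 431.]
1.45 0.048 [208. 142.] [258. 418.]
```

The triangulated knob centre is at x = -2.4 mm in the box frame and z = 0.1274. That matches the fully-down position (z 0.1286, side-view pixel (217,149)), and the hand is clear.

```bash
python3 -c "
from station import ctrl
print(ctrl.hand_in())"
```

```text
the job is handed in; nothing more can be done
None
```

The bolt is home through the keeper and the knob is over in the notch, measured fully down. In the last pictures the hatch was shut and the hand clear, and I've handed the job in; no verdict came back.

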